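Back the spool stand's ratchet wheel off by one notch

ROBOT

A 6-joint arm with a two-finger parallel gripper is mounted at the origin on a cart in front of the work surface, level with it; the furniture and walls round the work are solid. World frame = base frame: x ahead of the robot, y to its left, z up, the work surface at z = 0. Lengths are in m, angles in rad, forces in N, time in s.
With the tool pointing down it reaches from about 0.4 to 0.825 m from the base axis. Payload 7 kg.
Tool frame: the origin (TCP) lies between the finger pads; the fingertips stand 11 mm ahead of it and the grasp point (between the pads) lies 8 mm behind it (arm.tips_ahead is the distance from the TCP to the fingertips, in m); z points along the fingers, x is the direction in which the jaws open and shut, and the axes are right-handed (so a half turn about z gives the same grasp; the last joint's range is limited). The gripper opens to 88 mm and grips with 3 to 60 N. Pads are 19 mm wide; open, the fingers measure 130 mm over their backs; the gripper's body (78 mm by 193 mm) begins 47 mm behind the grasp point.
Start: joints at [1.451, 0.359, 0.012, 0, -1.224, -0.288], TCP at [0.268, 0.62, 0.201] pointing down, gripper open.
Joint ranges: [-3.07, 3.07], [-1.43, 2.12], [-1.02, 1.25], [-3.03, 1.67], [-3.05, -0], [-3.03, 3.03]. Speed limits (rad/s): [2.39, 2.39, 3.01, 3.14, 3.14, 3.14].

INTERFACE

Orientations are given as [roll, pitch, yaw] about the fixed x, y, z axes, in that order (R = Rz(yaw) Ry(pitch) Rx(roll)).
In Python, from station import arm, optics, finder gives the robot as it stands. The module is installed in compiled form; this text tells all that it offers.
- The arm moves only by the tool apply_moves, never from a script. Its argument "increments" is one flat list of numbers, 6 for each row, row after row: the shift along the world's x, y, z in m, then the turn, a rotation vector about the world's x, y, z in rad. In form: [tx, ty, tz, rx, ry, rz, tx, ty, tz, rx, ry, rz, ...]. A call has 1 to 20 rows; each row shifts and turns the pose as measured when the row begins; what a row does not reach is not made up. A row lasts 1/12 s, in which the tool goes at most 41.7 mm and 7.16 degrees, less where a joint would pass 70% of its speed; a pose out of reach is approached as far as the arm can. A call with a gripper value outside its range is refused whole. "hand" is the closure, from 0 (fully open) to 1 (shut), set as the call begins (left out, the last holds). The fingers move at their own pace and stop on an object; "force" is the grip in N (left out, the last holds). Time passes only in rows, so rows that do not move let the fingers close. It gives the time, the measured TCP pose, the force and the opening at its end, in the units of the state.
- arm.get_state(): the state, without advancing time (a new reading comes with each control period).
- optics.grab_frame(name): name is "side" or "top"; returns the picture (480x640x3 uint8, red, green, blue); there is no depth.
- optics.camera_model(name): a dict with "fx", "fy", "cx", "cy" (pixels), "dist_coeffs" ([k1, k2, p1, p2, k3] as OpenCV has them; the pictures are not rectified), "world_to_cam" (4x4, takes a point from world to camera coordinates). Camera axes: x right, y up, looking along -z (the intrinsics and any distortion apply to the point x, -y, -z); pixel columns grow to the right and rows downward; lengths in m; the calibration is good to about 2 mm. A picture is of the moment at which its call begins. camera_model takes no time and is no camera call.
- arm.job_done(): hands the job in, once; it reports no verdict.
Trained networks look in the newest picture that a camera, given by its name, has taken for a name from the list of things; names that differ only in an ending like _2 or _b are one class to them, and where a whole thing is asked for, a point or a joint stands for the part that bears it (a point fixed in the world has none). Each returns a list of dicts, best first, with "conf" (0 to 1); they miss things now and then, are a little off and sometimes report something else, mostly with a low value. They report only what shows in the picture. A call takes as long as a camera call. They do not tell look-alikes from the thing itself.
- finder.find_in(camera, name): "box" ([left, top, right, bottom] in pixels, round what is visible of it).
- finder.landmark_of(camera, name): "point" ([column, row] in pixels: a listed point, or the origin of a listed thing).
The state is a dict: "t": time; "q": joint angles; "qd": joint speeds; "joint_efforts": joint torques, N m; "eef_pos": TCP position; "ee_rot": TCP orientation; "force": force on the tool from outside, world axes, zero at the start; "moment": the same for the moment, N m; "width": finger opening in m.
Only numpy, scipy, OpenCV 4.12 (cv2) and the standard library are available. Lean on these libraries where they do the work, as an engineer would, in place of code of your own. Each camera call takes 0.05 s, during which the arm holds its last target. There are 200 camera calls.

TASK

The ratchet wheel of the solder spool stand has been fed one notch too far: with a fingertip, push the pawl's ball lever outward, away from the wheel, until the pawl lifts off the teeth and stays up by itself. Then push the wheel one notch backward (clockwise seen from above) by one of its upright posts, and push the ball lever back so that the pawl drops fully down into the next tooth gap. Only touch and push: leave the spool standing on the wheel and everything else on the bench where it is.

Things in the scene. Friction and masses are not known exactly. Their poses are not given: they have to be found in the camera images.
- stand: The fixed spool stand: grey round foot 148 mm across, 12 mm thick, with a 42 mm wide tongue out to 105 mm from the centre that carries the pawl. Origin: centre of the underside. Its z axis points up along the wheel's axle; its own -x axis points from the axle to the pawl, roughly toward the robot, turned up to 0.6 rad either way.
- wheel (a joint): Wheel angle, rad; positive = forward = counterclockwise from above; backward = negative. One notch is 0.628 (36 deg). At 0 a tooth's upright face stands against the pawl nose and blocks backward turning. The pawl lies fully down at 0 to 0.18 (start 0.01 to 0.13) and, one notch back, at -0.628 to -0.45 (middle -0.54). The wheel stays where left; turning it takes about 1.2 N at a post.
- pawl (a joint): Pawl hinge angle, rad: 0 = fully down between two teeth, 0.85 = fully up at its stop. The nose clears the teeth from about 0.3. The heavy ball tips it over centre: above about 0.45 it falls up to its stop and stays, below about 0.35 it falls down. The level hinge pin is 88 mm from the axle toward the stand's -x, 45 mm above the bench.
- pawl_ball (a point): Centre of the black ball, 22 mm across, on top of the pawl's upright lever (an 8 mm rod, 48 mm from hinge pin to ball centre). Pawl down: ball 73 mm from the axle, 91 mm above the bench, leaning in over the teeth. Pawl up: 112 mm from the axle, 86 mm above the bench, leaning out from the wheel. Less than 1 N moves it.
- axle (a point): Centre of the wheel's upper face, 24 mm above the bench, on its upright axle; the spool stands here. The wheel is a flat aluminium disc 132 mm across with 10 saw teeth standing 9 mm high on its upper face, 49 to 65 mm from the axle. The pawl nose is 7 mm wide.
- post0 (a point): Top centre of one of three like upright steel posts on the wheel, 10 mm thick, 42 mm from the axle, 120 deg apart, rising 60 mm from the wheel to 84 mm above the bench. With the wheel at 0 this one is on the stand's +x side, farthest from the pawl; only the posts and the spool stand above the wheel there.
- post1 (a point): Top centre of the second post, 120 deg counterclockwise (from above) of the first.
- post2 (a point): Top centre of the third post, 240 deg counterclockwise of the first.
- spool: White solder spool, 49 mm across, 26 mm high, standing loose on the wheel between the posts (its top 50 mm above the bench); origin: centre of its underside. It rides round with the wheel and stays there.
- spare_spool: Bystander: dark-flanged spool, 57 mm across, 32 mm high, loose on the bench near the front edge; origin: centre of its underside.
- conn_a: Bystander: small cream connector, 9x22x11 mm, loose on the bench in front of the stand; origin: centre of its underside.
- conn_b: Bystander: second cream connector, 9x22x11 mm, loose on the bench in front of the stand; origin: centre of its underside.
- red_marker: Bystander: white marker with red cap, 128 mm long, 15 mm thick, lying at the front edge right of the stand; origin: underside of its middle.
- yellow_driver: Bystander: yellow and black screwdriver, 167 mm long, 24 mm thick, lying in the black tray right of the stand; origin: underside of its middle.
Mind the look-alikes: they are no part of the job. What is shaped like the spool but blue is not meant.

How it is judged:
By the outcome, as a careful person would: the job done as asked, in the order asked, and still so for the second after the job is handed in, with the robot touching nothing.
It also fails if it takes over 48 s, if anything falls off the work surface, if the arm or the gripper's body presses on something with over 40 N, if the wrist force passes 120 N, or if a joint passes its speed limit or range.

## Working session

There is one attempt and no reset: what is moved stays moved. The work goes in short steps, Python scripts to look and compute and a tool call to move; the robot and the scene stay as the last step left them, time stands still between calls to the robot, and variables do not carry over. Pictures are saved under pics/ and viewed, about 8 in all and at most 12, crops included, and the job is handed in when it is done.

Besides the shell and the picture viewer there is one more tool, called as name(argument=value, ...) on one line, values as JSON. apply_moves: Moves the arm, as the interface text tells. Its arguments: {"type":"object","properties":{"increments":{"type":"array"},"hand":{"type":"number"},"force":{"type":"number"}},"required":["increments"]}

```bash
mkdir -p pics
cat > h.py <<'E'
import numpy as np, cv2
from station import arm, optics, finder
def cam(n):
    m=optics.camera_model(n); K=np.array([[m['fx'],0,m['cx']],[0,m['fy'],m['cy']],[0,0,1]]); D=np.array(m['dist_coeffs']); T=np.array(m['world_to_cam']); F=np.diag([1,-1,-1.]); return K,D,F@T[:3,:3],F@T[:3,3]
def ray(n,p):
    K,D,R,t=cam(n); u=cv2.undistortPoints(np.array([[p]],float),K,D)[0,0]; return -R.T@t, R.T@np.array([u[0],u[1],1])
def atz(n,p,z):
    o,d=ray(n,p); return o+d*(z-o[2])/d[2]
def proj(n,P):
    K,D,R,t=cam(n); return cv2.projectPoints(np.atleast_2d(P).astype(float),cv2.Rodrigues(R)[0],t,K,D)[0][:,0]
def tri(pa,pb):
    A=[];b=[]
    for n,p in (('side',pa),('top',pb)):
        o,d=ray(n,p); d/=np.linalg.norm(d); M=np.eye(3)-np.outer(d,d); A.append(M); b.append(M@o)
    return np.linalg.lstsq(np.vstack(A),np.hstack(b),rcond=None)[0]
def save(n,f,crop=None,s=1):
    im=optics.grab_frame(n)[:,:,::-1]
    if crop: a,b,c,d=crop; im=im[b:d,a:c]
    cv2.imwrite('pics/'+f,cv2.resize(im,None,fx=s,fy=s,interpolation=cv2.INTER_CUBIC))
E
python3 - <<'E'
from h import *
import cv2
a=optics.grab_frame('top');b=optics.grab_frame('side')
im=np.vstack([a,b])[:,:,::-1]
cv2.imwrite('pics/a.png',np.ascontiguousarray(a[:,:,::-1]));cv2.imwrite('pics/b.png',np.ascontiguousarray(b[:,:,::-1]))
for n,z in (('pawl_ball',.091),('axle',.024),('post0',.084),('post1',.084),('post2',.084),('spool',.024),('stand',0)):
    for c in ('top','side'):
        for r in finder.landmark_of(c,n)[:3]: print(n,c,np.round(r['point'],1),round(r['conf'],2),atz(c,r['point'],z).round(4))
for c in('top','side'): print(c,(-cam(c)[2].T@cam(c)[3]).round(3))
s=arm.get_state();print(s['t'],s['eef_pos'],s['ee_rot'],s['width'],s['force'])
E
```

```text
pawl_ball top [293.9 231.7] 0.48 [0.5331 0.1672 0.091 ]
pawl_ball top [327.7 284.9] 0.19 [0.4103 0.0914 0.091 ]
pawl_ball side [316.4 227.8] 0.7 [0.535  0.1674 0.091 ]
axle top [307.  209.1] 0.93 [0.5982 0.1371 0.024 ]
axle side [347.  260.9] 0.94 [0.5986 0.1228 0.024 ]
post0 top [289.  202.7] 0.86 [0.6024 0.1784 0.084 ]
post0 top [317.5 219.1] 0.76 [0.563  0.1125 0.084 ]
post0 top [314.8 189.2] 0.57 [0.6339 0.1179 0.084 ]
post0 side [342.5 224.6] 0.91 [0.5979 0.1827 0.084 ]
post0 side [333.3 245.9] 0.7 [0.5622 0.102  0.084 ]
post0 side [368.3 241.5] 0.6 [0.6409 0.1073 0.084 ]
post1 top [289.  202.7] 0.86 [0.6024 0.1784 0.084 ]
post1 top [317.5 219.1] 0.76 [0.563  0.1125 0.084 ]
post1 top [314.8 189.2] 0.57 [0.6339 0.1179 0.084 ]
post1 side [342.5 224.6] 0.91 [0.5979 0.1827 0.084 ]
post1 side [333.3 245.9] 0.7 [0.5622 0.102  0.084 ]
post1 side [368.3 241.5] 0.6 [0.6409 0.1073 0.084 ]
post2 top [289.  202.7] 0.86 [0.6024 0.1784 0.084 ]
post2 top [317.5 219.1] 0.76 [0.563  0.1125 0.084 ]
post2 top [314.8 189.2] 0.57 [0.6339 0.1179 0.084 ]
post2 side [342.5 224.6] 0.91 [0.5979 0.1827 0.084 ]
post2 side [333.3 245.9] 0.7 [0.5622 0.102  0.084 ]
post2 side [368.3 241.5] 0.6 [0.6409 0.1073 0.084 ]
spool top [309.5 210.8] 0.92 [0.5939 0.131  0.024 ]
spool top [187.8 213.1] 0.54 [0.5911 0.4268 0.024 ]
spool side [348.  257.6] 0.82 [0.6034 0.1348 0.024 ]
spool side [326.3 200.9] 0.5 [0.5962 0.3981 0.024 ]
stand top [308.6 207.8] 0.78 [0.606  0.1332 0.    ]
stand side [346.9 266.2] 0.72 [0.6015 0.134  0.    ]
stand side [257.7 316.2] 0.55 [ 0.3894 -0.0024  0.    ]
stand side [257.6 259.9] 0.2 [0.3982 0.1888 0.    ]
top [0.37  0.128 1.232]
side [ 0.401 -0.744  0.692]
0.8 [0.26767603 0.61962814 0.20146916] [ 3.14155698e+00  1.34773218e-05 -1.97854925e+00] 0.08792799947740407 [ 1.10403029 -0.2552048   0.0889348 ]
```

View pics/a.png

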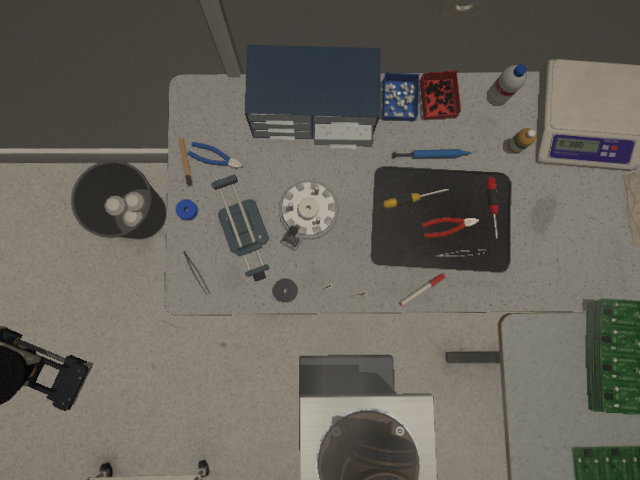

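View pics/b.png

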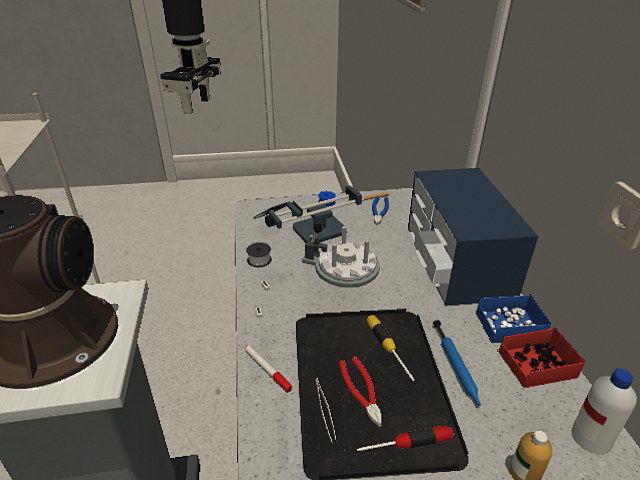

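The pictures show the stand at top (308,209) and side (347,262), with the pawl and ball on its near-left side at top (293,232) and side (316,228). The white spool standing on the wheel is the one meant: top (309,208), side (347,252). The blue ring at top (187,210) and the dark-flanged spool at top (285,290) are look-alikes. I'll confirm that in one enlarged crop and check the height of the clamp on the left.

Run:
```python
from h import *
a=cv2.imread('pics/a.png')[150:280,200:350];b=cv2.imread('pics/b.png')[180:300,250:400]
cv2.imwrite('pics/c.png',np.hstack([cv2.resize(a,(400,347),interpolation=2),cv2.resize(b,(400,347),interpolation=2)]))
print('vise',tri((352,190),(225,183)),tri((272,222),(258,272)))
A=np.array([.6,.133,0])
for z in(.05,.08,.11): print(z,atz('top',(268,240),z).round(3))
ball=tri((316.4,227.8),(293.9,231.7));print('ball',ball)
for s,t in(((342.5,224.6),(289,202.7)),((333.3,245.9),(317.5,219.1)),((368.3,241.5),(314.8,189.2))):print(tri(s,t).round(4))
```

```text
vise [0.64907609 0.32563645 0.09262564] [0.44153179 0.25240965 0.0619131 ]
0.05 [0.52 0.23 0.05]
0.08 [0.516 0.228 0.08 ]
0.11 [0.512 0.225 0.11 ]
ball [0.53401277 0.16717074 0.09107976]
[0.5994 0.1784 0.0871]
[0.5642 0.1124 0.0765]
[0.6397 0.1174 0.0762]
```

View pics/c.png

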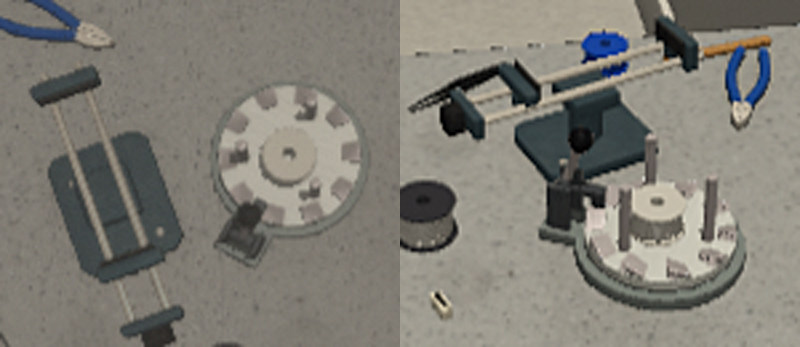

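The crop confirms it: the white spool sits between the three posts, with the pawl and its black ball on the near-left of the wheel. The clamp is at most about 0.11 m high, so the gripper body will clear it. I'll close the fingers and go above the gap between the ball and the posts. The tool yaw already suits.

apply_moves(increments=[0.0162,-0.0258,-0.002,0,0,0,0.0162,-0.0258,-0.002,0,0,0,0.0162,-0.0258,-0.002,0,0,0,0.0162,-0.0258,-0.002,0,0,0,0.0162,-0.0258,-0.002,0,0,0,0.0162,-0.0258,-0.002,0,0,0,0.0162,-0.0258,-0.002,0,0,0,0.0162,-0.0258,-0.002,0,0,0,0.0162,-0.0258,-0.002,0,0,0,0.0162,-0.0258,-0.002,0,0,0,0.0162,-0.0258,-0.002,0,0,0,0.0162,-0.0258,-0.002,0,0,0,0.0162,-0.0258,-0.002,0,0,0,0.0162,-0.0258,-0.002,0,0,0,0.0162,-0.0258,-0.002,0,0,0,0.0162,-0.0258,-0.002,0,0,0,0.0162,-0.0258,-0.002,0,0,0,0.0162,-0.0258,-0.002,0,0,0,0,0,0,0,0,0], hand=1, force=20)

```text
t: 2.38
eef_pos: [0.568, 0.1343, 0.1659]
ee_rot: [-3.139, 0.007, -1.971]
force: [-0.1, 0.2, 0.0]
width: 0.0001
```

apply_moves(increments=[-0.004,0.01,-0.01,0,0,0,-0.004,0.01,-0.01,0,0,0,0,0,0,0,0,0])

```text
t: 2.63
eef_pos: [0.5603, 0.1538, 0.1444]
ee_rot: [-3.138, 0.008, -1.977]
force: [-0.5, -0.9, -0.6]
width: 0.0001
```

Run:
```python
from h import *
s=arm.get_state();print(s['eef_pos'],s['ee_rot'])
save('side','d.png',(250,150,400,290),5)
p=np.array(s['eef_pos']);print(proj('side',[p-[0,0,.011],[.534,.167,.091],[.6,.134,.024]]))
```

```text
[0.56029987 0.15375085 0.1444143 ] [-3.13838545  0.0076092  -1.97690861]
[[328.77041733 214.00711392]
 [316.00254372 227.93915761]
 [346.61772042 257.93763632]]
```

View pics/d.png

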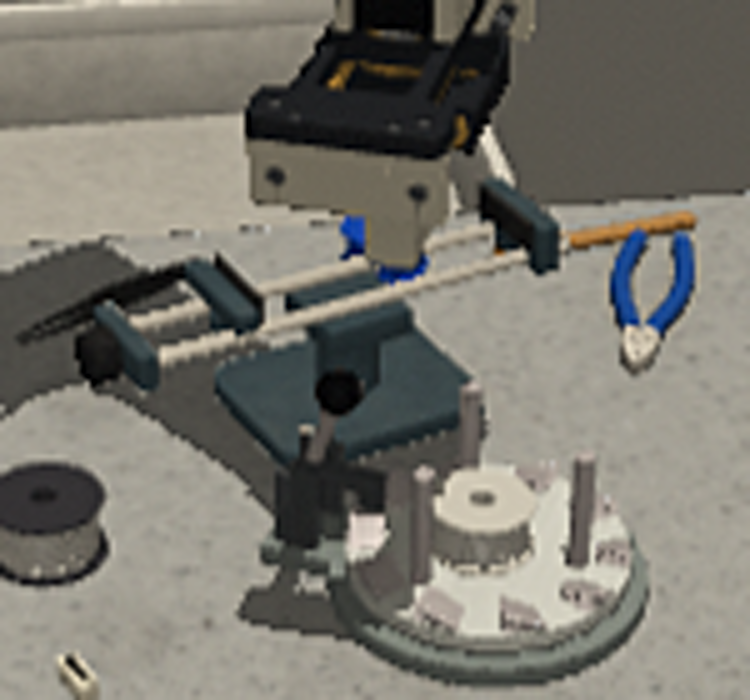

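The finger hangs above the gap at crop (405,270), full-picture (331,204), about 9 px higher than the calibration predicts. I'll descend and check again.

apply_moves(increments=[0,0,-0.015,0,0,0,0,0,-0.015,0,0,0,0,0,-0.014,0,0,0,0,0,0,0,0,0,0,0,0,0,0,0])

```text
t: 3.1
eef_pos: [0.5588, 0.1598, 0.1008]
ee_rot: [-3.136, 0.009, -1.966]
force: [1.0, 0.2, 0.1]
width: 0.0005
```

Run:
```python
from h import *
s=arm.get_state();p=np.array(s['eef_pos']);print(p,s['force'],arm.tips_ahead)
im=optics.grab_frame('side')[:,:,::-1].copy()
q=proj('side',[p-[0,0,.011],[.534,.167,.091]]);print(q)
c=cv2.resize(im[150:290,270:400],None,fx=5,fy=5,interpolation=2)
for a in q: cv2.circle(c,tuple(int(v) for v in (a-[270,150])*5+2),3,(0,0,255),-1)
cv2.imwrite('pics/e.png',c)
print([ (r['point'],r['conf']) for r in finder.landmark_of('side','pawl_ball')])
```

```text
[0.55882747 0.15982504 0.1008063 ] [1.03509419 0.22731575 0.08882826] 0.011
[[327.40044958 229.23306287]
 [316.00254372 227.93915761]]
[([315.1, 226.1], 0.71)]
```

View pics/e.png

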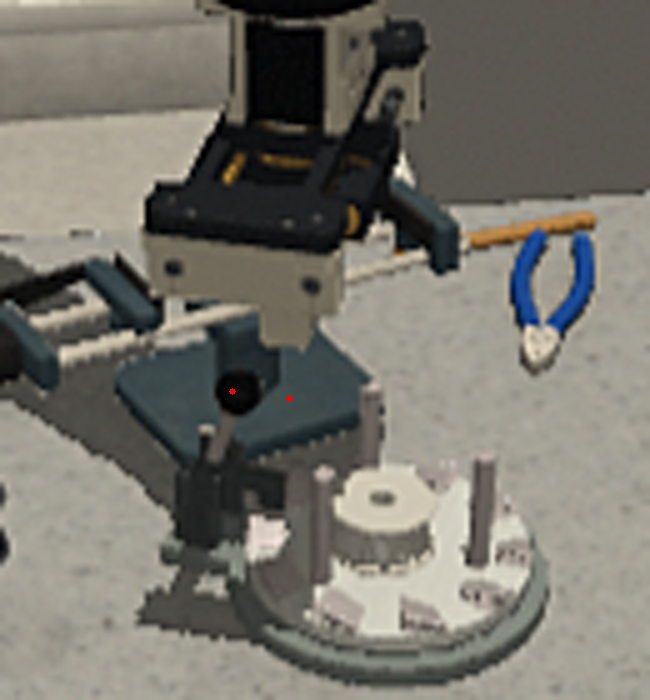

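Run:
```python
from h import *
p0=np.array([.26768,.61963,.20147]);x=np.array([np.cos(-1.9785),np.sin(-1.9785),0])
y=np.array([-x[1],x[0],0])
q=proj('side',[p0+s*x*.054-[0,0,.011]+w*y*.0095 for s in(-1,1) for w in (-1,1)]);print(q.round(0))
b=cv2.imread('pics/b.png');c=cv2.resize(b[40:140,140:240],None,fx=4,fy=4,interpolation=2)
for a in q: cv2.circle(c,tuple(int(v) for v in (a-[140,40])*4+2),3,(0,0,255),-1)
s=arm.get_state();p=np.array(s['eef_pos']);print(p)
im=optics.grab_frame('top')[:,:,::-1]; d=cv2.resize(im[170:270,240:340],None,fx=4,fy=4,interpolation=2)
for a in proj('top',[p-[0,0,.011],p+[0,0,.055],[.534,.167,.091]]): cv2.circle(d,tuple(int(v) for v in (a-[240,170])*4+2),3,(0,0,255),-1)
cv2.imwrite('pics/f.png',np.hstack([c,d]))
```

```text
[[204. 112.]
 [210. 112.]
 [186. 125.]
 [193. 126.]]
[0.5590276  0.15971705 0.10120042]
```

View pics/f.png

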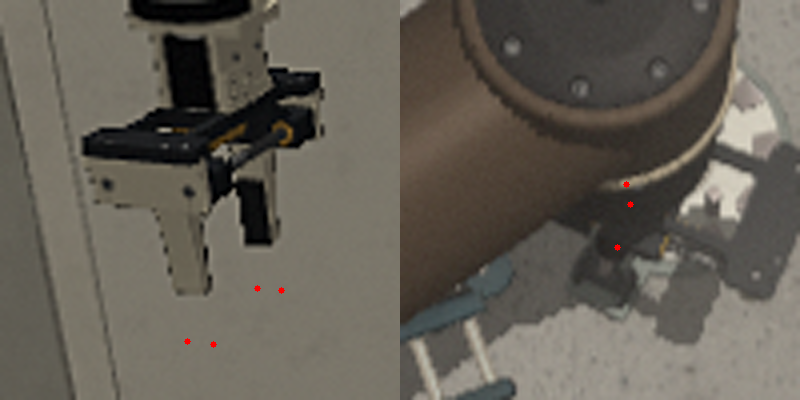

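Run:
```python
from h import *
def zfit(p,px):
    return [round(float(z),3) for z in [min(np.arange(-.1,.1,.001),key=lambda z:abs(proj('side',[[p[0],p[1],p[2]+z]])[0,1]-px[1]))]]
p0=np.array([.26768,.61963,.20147]);x=np.array([np.cos(-1.9785),np.sin(-1.9785),0])
print(zfit(p0+.054*x,(188,113)),zfit(p0-.044*x,(204.5,100.5)),zfit(p0+.044*x,(188,113)))
p1=np.array([.559,.1597,.101]);print(zfit(p1,(328,219)),zfit(p1+.02*x,(328,219)))
print(cam('side')[0]); print(arm.get_state()['q'], arm.get_state()['eef_pos'])
for r in finder.landmark_of('side','pawl_ball'): print(r)
```

```text
[0.023] [0.025] [0.02]
[0.016] [0.028]
[[488.18647827   0.         322.33477158]
 [  0.         488.18647827 239.85629845]
 [  0.           0.           1.        ]]
[ 6.13859011e-01  2.84311821e-01 -3.41633167e-01 -2.05327824e-04
 -9.33011781e-01  5.61377420e-01] [0.55937904 0.15962628 0.10149781]
{'point': [315.1, 226.1], 'conf': 0.71}
```

apply_moves(increments=[0,0,-0.012,0,0,0,0,0,0,0,0,0,-0.005,0.0025,0,0,0,0,-0.005,0.0025,0,0,0,0,-0.005,0.0025,0,0,0,0,0,0,0,0,0,0])

```text
t: 3.8
eef_pos: [0.5453, 0.1686, 0.094]
ee_rot: [-3.131, 0.015, -1.967]
force: [-0.1, -0.8, 0.7]
width: 0.0006
```

Run:
```python
from h import *
s=arm.get_state();p=np.array(s['eef_pos']);print(p,s['force'])
im=optics.grab_frame('side')[:,:,::-1];im2=optics.grab_frame('top')[:,:,::-1]
cv2.imwrite('pics/g.png',np.hstack([cv2.resize(im[180:270,290:380],None,fx=4,fy=4,interpolation=2),cv2.resize(im2[190:280,250:340],None,fx=4,fy=4,interpolation=2)]))
for c in('side','top'):print([ (np.round(r['point'],1),round(r['conf'],2)) for r in finder.landmark_of(c,'pawl_ball')])
```

```text
[0.54529318 0.16861305 0.09402385] [-0.06153547 -0.7765394   0.65574817]
[(array([317.6, 228.9]), 0.68), (array([268.3, 372.9]), 0.33)]
[(array([293.3, 231.6]), 0.43)]
```

View pics/g.png

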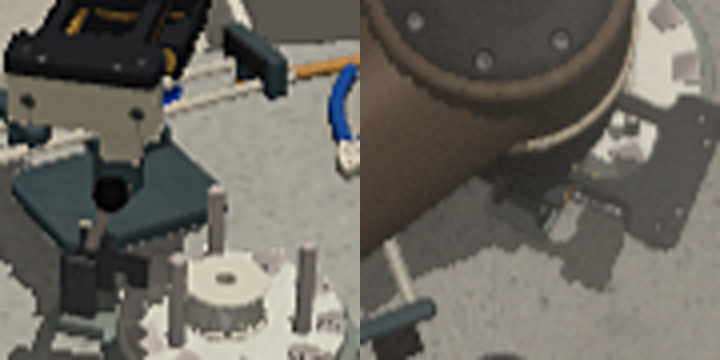

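Run:
```python
from h import *
for z in(.12,.15,.18,.21):
    print(z,atz('top',(330.7,233),z).round(3), 'side plate corners',atz('side',(291,198),z).round(3),atz('side',(331,200),z).round(3))
p=np.array([.5453,.1686,0]);x=np.array([np.cos(-1.967),np.sin(-1.967),0]);print(p+.0965*x)
```

```text
0.12 [0.525 0.084 0.12 ] side plate corners [0.488 0.259 0.12 ] [0.58  0.236 0.12 ]
0.15 [0.521 0.085 0.15 ] side plate corners [0.483 0.207 0.15 ] [0.57  0.185 0.15 ]
0.18 [0.517 0.086 0.18 ] side plate corners [0.479 0.154 0.18 ] [0.561 0.134 0.18 ]
0.21 [0.513 0.087 0.21 ] side plate corners [0.474 0.101 0.21 ] [0.552 0.082 0.21 ]
[0.50805883 0.07957559 0.        ]
```

The finger didn't touch the ball. The top view supports the reported x and y, but both the side picture and the missing contact put the fingertips about 30 mm higher than TCP − 11 mm. I'll back off inward and go lower, watching the force.

apply_moves(increments=[0.009,-0.005,0,0,0,0,0.009,-0.005,0,0,0,0,0,0,0,0,0,0,0,0,-0.01,0,0,0,0,0,-0.01,0,0,0,0,0,-0.008,0,0,0,0,0,0,0,0,0])

```text
t: 4.58
eef_pos: [0.567, 0.1564, 0.0624]
ee_rot: [-3.131, 0.015, -1.969]
force: [-0.4, 0.0, -0.7]
width: 0.0004
```

```bash
cat >> h.py <<'E'
def look(f):
    s=arm.get_state();p=np.array(s['eef_pos']);print(round(s['t'],2),p.round(4),s['ee_rot'],np.round(s['force'],1))
    im=optics.grab_frame('side')[:,:,::-1];im2=optics.grab_frame('top')[:,:,::-1]
    cv2.imwrite('pics/'+f,np.hstack([cv2.resize(im[180:280,290:390],None,fx=4,fy=4,interpolation=2),cv2.resize(im2[180:280,250:350],None,fx=4,fy=4,interpolation=2)]))
    for c,z in(('side',.0885),('top',.0885)):
        for r in finder.landmark_of(c,'pawl_ball')[:2]:
            w=atz(c,r['point'],z);print('ball',c,np.round(r['point'],1),round(r['conf'],2),w.round(4),'radial',round(float((w-[.6,.134,0])[:2]@[-.894,.447]),4))
        for r in finder.landmark_of(c,'post0')[:3]:
            w=atz(c,r['point'],.084)-[.6,.134,0];print('post',c,round(r['conf'],2),np.round(r['point'],1),'ang',round(float(np.degrees(np.arctan2(w[1],w[0]))),1),'r',round(float(np.hypot(w[0],w[1])),4))
E
python3 -c "
from h import *
look('i.png')"
```

```text
4.58 [0.567  0.1564 0.0624] [-3.13118488  0.01521412 -1.9689452 ] [-0.4  0.  -0.7]
ball side [319.  228.6] 0.63 [0.5408 0.1671 0.0885] radial 0.0677
post side 0.93 [364.9 237.7] ang -16.9 r 0.0385
post side 0.79 [335.6 245.7] ang -135.7 r 0.0458
post side 0.56 [342.6 226.5] ang 94.7 r 0.0409
ball top [290.7 228.7] 0.52 [0.5405 0.1746 0.0885] radial 0.0713
post top 0.82 [316.8 219.9] ang -152.9 r 0.0436
post top 0.71 [314.9 187.3] ang -23.1 r 0.0417
```

View pics/i.png

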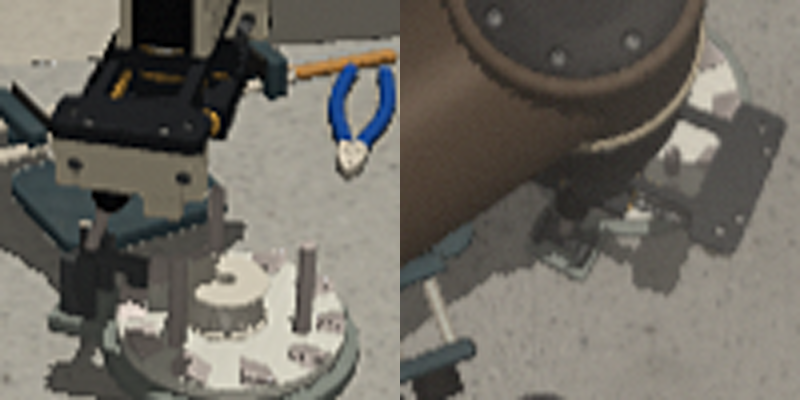

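apply_moves(increments=[-0.0045,0.0022,0,0,0,0,-0.0045,0.0022,0,0,0,0,-0.0045,0.0022,0,0,0,0,-0.0045,0.0022,0,0,0,0,-0.0045,0.0022,0,0,0,0,-0.0045,0.0022,0,0,0,0,0,0,0,0,0,0])

```text
t: 5.47
eef_pos: [0.5392, 0.1729, 0.0676]
ee_rot: [-3.126, 0.022, -1.967]
force: [-0.9, -0.2, -0.5]
width: 0.0005
```

```bash
python3 -c "
from h import *
look('j.png')"
```

```text
5.47 [0.5392 0.1729 0.0676] [-3.12617055  0.02169039 -1.96719182] [-0.9 -0.2 -0.5]
ball side [308.9 225.6] 0.77 [0.52   0.1828 0.0885] radial 0.0933
post side 0.92 [343.1 227.3] ang 94.4 r 0.0374
post side 0.73 [331.8 243.3] ang -151.0 r 0.045
ball top [306.8 207.3] 0.43 [0.5902 0.137  0.0885] radial 0.0101
post top 0.66 [314.3 186.7] ang -20.6 r 0.0425
post top 0.57 [320.  221.3] ang -147.2 r 0.0502
```

The ball is moving: side (309,226), radius about 93 mm. I'll keep pushing until it tips over.

apply_moves(increments=[-0.0045,0.0022,-0.002,0,0,0,-0.0045,0.0022,-0.002,0,0,0,-0.0045,0.0022,-0.001,0,0,0,0,0,0,0,0,0,0,0,0,0,0,0,0,0,0,0,0,0])

```text
t: 6.27
eef_pos: [0.5253, 0.1791, 0.0611]
ee_rot: [-3.127, 0.02, -1.969]
force: [-0.4, 0.3, -0.7]
width: 0.0001
```

```bash
python3 -c "
from h import *
look('k.png')"
```

```text
6.27 [0.5253 0.1791 0.0611] [-3.12670717  0.02033614 -1.9688448 ] [-0.4  0.3 -0.7]
ball side [349.  262.3] 0.68 [0.5827 0.0338 0.0885] radial -0.0293
post side 0.84 [367.  238.6] ang -20.7 r 0.0434
post side 0.7 [334.3 244.2] ang -143.0 r 0.0432
post side 0.69 [344.  223.9] ang 87.9 r 0.0511
post top 0.85 [315.7 185.9] ang -23.6 r 0.0455
post top 0.76 [317.9 217.6] ang -146.1 r 0.0403
```

View pics/k.png

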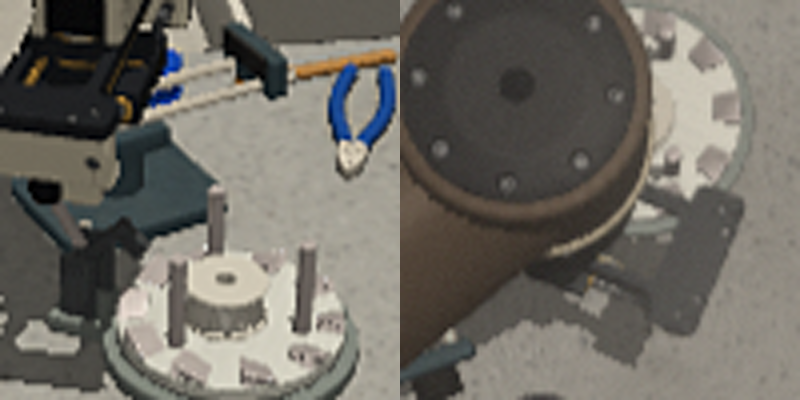

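The pawl is up: the ball leans out at side (301,227) and the nose is lifted. Next I lift, go over to the counterclockwise side of post1 and lower there.

apply_moves(increments=[0.002,-0.001,0.012,0,0,0,0,0,0.016,0,0,0,0,0,0.016,0,0,0,0,0,0.01,0,0,0,0.0155,0.0033,0,0,0,0,0.0155,0.0033,0,0,0,0,0.0155,0.0033,0,0,0,0,0,0,0,0,0,0,0,0,0,0,0,0])

```text
t: 7.32
eef_pos: [0.5756, 0.1874, 0.1182]
ee_rot: [-3.127, 0.021, -1.97]
force: [-0.2, -0.1, 0.3]
width: 0.0005
```

```bash
python3 -c "
from h import *
look('l.png');print(proj('side',[.5,.184,.086]))"
```

```text
7.32 [0.5756 0.1874 0.1182] [-3.12676295  0.02088907 -1.97034271] [-0.2 -0.1  0.3]
ball side [300.5 222.7] 0.61 [0.5025 0.1977 0.0885] radial 0.1156
post side 0.91 [344.1 227.1] ang 90.7 r 0.0378
post side 0.72 [366.2 240.1] ang -29.0 r 0.0429
post side 0.66 [334.4 243.4] ang -145.7 r 0.0409
ball top [286.9 246.4] 0.46 [0.4996 0.1836 0.0885] radial 0.112
post top 0.84 [316.2 184.5] ang -23.4 r 0.0491
post top 0.83 [287.1 197.9] ang 74.2 r 0.0507
post top 0.72 [321.5 217.3] ang -136.8 r 0.045
[[300.13459207 226.92600683]]
```

apply_moves(increments=[0,0,-0.015,0,0,0,0,0,-0.015,0,0,0,0,0,-0.015,0,0,0,0,0,-0.015,0,0,0,0,0,-0.014,0,0,0,0,0,0,0,0,0])

```text
t: 8.12
eef_pos: [0.5742, 0.188, 0.0447]
ee_rot: [-3.124, 0.026, -1.968]
force: [0.2, -0.7, -0.3]
width: 0.0004
```

```bash
python3 -c "
from h import *
look('m.png')"
```

```text
8.12 [0.5742 0.188  0.0447] [-3.12366913  0.02553754 -1.96808586] [ 0.2 -0.7 -0.3]
ball side [301.5 225.2] 0.67 [0.5035 0.1869 0.0885] radial 0.1099
post side 0.79 [343.5 225.5] ang 90.7 r 0.0446
post side 0.75 [366.4 242.3] ang -38.9 r 0.0463
post side 0.58 [336.  243.6] ang -141.4 r 0.039
ball top [286.2 246.6] 0.51 [0.4991 0.1852 0.0885] radial 0.1131
post top 0.95 [318.7 221.6] ang -150.6 r 0.0492
post top 0.71 [314.2 186. ] ang -19.6 r 0.044
```

View pics/m.png

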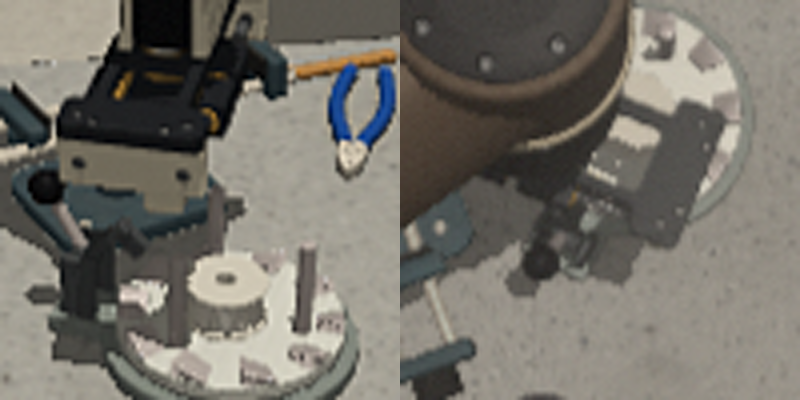

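The ball is out and stays at side (301,227). The finger is at crop (165,212), left of post1 at crop (215,195), with a gap of about 12 mm. I'll push along the clockwise tangent.

apply_moves(increments=[0.0037,-0.0016,0,0,0,0,0.0037,-0.0016,0,0,0,0,0.0037,-0.0016,-0.0005,0,0,0,0.0037,-0.0016,-0.0005,0,0,0,0.0037,-0.0016,-0.0005,0,0,0,0.0037,-0.0016,-0.0005,0,0,0,0.0037,-0.0016,-0.0005,0,0,0,0,0,0,0,0,0,0,0,0,0,0,0])

```text
t: 9.17
eef_pos: [0.6067, 0.1779, 0.0481]
ee_rot: [-3.118, 0.034, -1.968]
force: [-2.0, 0.8, 1.0]
width: 0.0003
```

```bash
python3 -c "
from h import *
look('n.png')"
```

```text
9.17 [0.6067 0.1779 0.0481] [-3.11835298  0.03389936 -1.96762955] [-2.   0.8  1. ]
ball side [301.9 226.8] 0.74 [0.5036 0.1801 0.0885] radial 0.1068
post side 0.94 [360.2 243.9] ang -57.2 r 0.0394
post side 0.84 [351.8 226.1] ang 65.6 r 0.0432
post side 0.78 [329.5 240.3] ang -167.0 r 0.0435
ball top [287.2 247.6] 0.57 [0.4968 0.1829 0.0885] radial 0.1141
post top 0.79 [309.6 223.1] ang -176.2 r 0.0463
post top 0.69 [322.7 191.1] ang -49.8 r 0.0451
post top 0.47 [422.2 289.3] ang -128.0 r 0.3277
```

apply_moves(increments=[0.003,-0.0012,-0.0005,0,0,0,0,0,0,0,0,0,-0.004,0.0016,0,0,0,0,-0.006,0.0024,0,0,0,0,0,0,0.015,0,0,0,0,0,0.02,0,0,0,0,0,0.02,0,0,0,-0.02,0.015,0.02,0,0,0,-0.025,0.02,0,0,0,0,-0.025,0.02,0,0,0,0,-0.02,0.01,0,0,0,0,-0.02,0,0,0,0,0,0,0,0,0,0,0,0,0,0,0,0,0])

```text
t: 10.63
eef_pos: [0.4788, 0.249, 0.1255]
ee_rot: [-3.12, 0.035, -1.968]
force: [0.5, 0.8, 0.2]
width: 0.0002
```

Run:
```python
from h import *
look('o.png')
P={'side':[],'top':[]}
for c in P:
    for k in range(3):
        optics.grab_frame(c)
        P[c].append([r['point'] for r in finder.landmark_of(c,'post0') if r['conf']>.4][:3])
        for r in finder.landmark_of(c,'stand')[:1]+finder.landmark_of(c,'axle')[:1]: print(c,np.round(r['point'],1),atz(c,r['point'],0).round(4),atz(c,r['point'],.024).round(4))
    print(c,[np.round(q,1).tolist() for q in P[c]])
```

```text
10.63 [0.4788 0.249  0.1255] [-3.11958052  0.03516406 -1.96782327] [0.5 0.8 0.2]
ball side [301.4 226.5] 0.69 [0.5026 0.1815 0.0885] radial 0.1083
post side 0.81 [357.1 225.7] ang 52.4 r 0.0495
post side 0.68 [330.2 238.6] ang -175.0 r 0.0399
ball top [285.2 246.8] 0.62 [0.4987 0.1875 0.0885] radial 0.1145
ball top [308.9 223.1] 0.42 [0.5531 0.1326 0.0885] radial 0.0413
post top 0.9 [309.3 221.7] ang -176.8 r 0.0429
post top 0.72 [320.8 196. ] ang -59.6 r 0.0346
post top 0.59 [291.3 193. ] ang 56.9 r 0.0464
side [347.7 265.5] [0.6039 0.1363 0.    ] [0.5968 0.1058 0.024 ]
side [344.8 259.8] [0.6015 0.159  0.    ] [0.5945 0.1276 0.024 ]
side [348.8 265.6] [0.6063 0.1356 0.    ] [0.5992 0.105  0.024 ]
side [346.8 259.4] [0.6064 0.1598 0.    ] [0.5993 0.1285 0.024 ]
side [[[350.2, 227.2], [362.9, 242.1], [331.3, 239.3]], [[332.7, 239.0], [361.6, 241.9], [353.3, 227.5]], [[330.0, 238.3], [361.1, 246.4], [352.4, 226.0]]]
top [309.3 210.2] [0.5999 0.1315 0.    ] [0.5954 0.1315 0.024 ]
top [310.5 208.5] [0.6041 0.1285 0.    ] [0.5996 0.1285 0.024 ]
top [304.1 208.4] [0.6045 0.1445 0.    ] [0.6    0.1442 0.024 ]
top [308.7 208.6] [0.6039 0.133  0.    ] [0.5994 0.1329 0.024 ]
top [306.5 209.3] [0.6022 0.1385 0.    ] [0.5977 0.1383 0.024 ]
top [[[307.8, 222.5], [289.8, 192.7], [323.7, 193.1]], [[291.6, 192.5], [321.7, 194.7], [307.7, 220.4]], [[324.2, 193.1], [307.0, 223.0], [291.6, 191.1]]]
```

Run:
```python
from h import *
from scipy.optimize import least_squares
S=[[[350.2,227.2],[362.9,242.1],[331.3,239.3]],[[353.3,227.5],[361.6,241.9],[332.7,239]],[[352.4,226],[361.1,246.4],[330,238.3]]]
T=[[[289.8,192.7],[323.7,193.1],[307.8,222.5]],[[291.6,192.5],[321.7,194.7],[307.7,220.4]],[[291.6,191.1],[324.2,193.1],[307,223]],[[291.3,193],[320.8,196],[309.3,221.7]]]
S0=[[[342.5,224.6],[368.3,241.5],[333.3,245.9]],[[342.6,226.5],[364.9,237.7],[335.6,245.7]],[[344,223.9],[367,238.6],[334.3,244.2]],[[344.1,227.1],[366.2,240.1],[334.4,243.4]],[[343.5,225.5],[366.4,242.3],[336,243.6]]]
T0=[[[289,202.7],[314.8,189.2],[317.5,219.1]]]
B=[('side',(316.4,227.8),.073,.091),('side',(315.1,226.1),.073,.091),('top',(293.9,231.7),.073,.091),('top',(293.3,231.6),.073,.091),
('side',(301.4,226.5),.112,.086),('side',(301.9,226.8),.112,.086),('side',(301.5,225.2),.112,.086),('top',(285.2,246.8),.112,.086),('top',(287.2,247.6),.112,.086),('top',(286.2,246.6),.112,.086)]
X=[('top',(307,209.1)),('side',(347,260.9)),('side',(344.8,259.8)),('side',(346.8,259.4)),('top',(310.5,208.5)),('top',(308.7,208.6))]
def res(v):
    x,y,t0,t1,yaw=v; r=[]
    for L,c,t in((S0,'side',t0),(T0,'top',t0),(S,'side',t1),(T,'top',t1)):
        P=[[x+.042*np.cos(t+a),y+.042*np.sin(t+a),.084] for a in(2.0944,0,4.18879)]
        q=proj(c,P)
        for k in L: r+=list((q-np.array(k)).ravel())
    for c,p,rad,z in B: r+=list(proj(c,[x-rad*np.cos(yaw),y-rad*np.sin(yaw),z])[0]-p)
    for c,p in X: r+=list(proj(c,[x,y,.024])[0]-p)
    return r
f=least_squares(res,[.6,.134,-.42,-1,-.47],loss='soft_l1')
cov=np.linalg.inv(f.jac.T@f.jac)*2
print(f.x.round(4),np.sqrt(np.diag(cov)).round(4),'start',f.x[2]-f.x[4],'now',f.x[3]-f.x[4])
im=optics.grab_frame('top')[:,:,::-1];a=im[175:265,265:350];cv2.imwrite('pics/p.png',cv2.resize(a,None,fx=7,fy=6.6,interpolation=2))
```

```text
[ 0.6009  0.1347 -0.4643 -1.0167 -0.4681] [0.0007 0.001  0.0308 0.0298 0.0193] start 0.003825468000277721 now -0.5485541348132781
```

View pics/p.png

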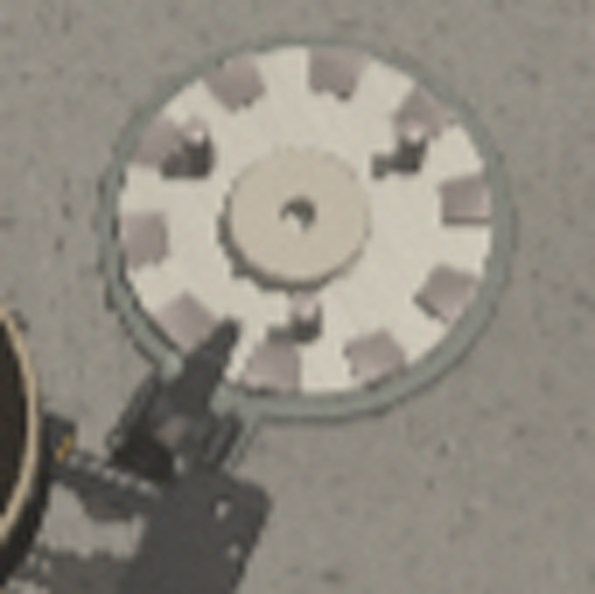

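The fit gives the wheel at −0.55 rad (aim −0.54), started at about 0.00. The top picture shows the spool standing, with the nose over a gap between the teeth at crop (190,325) and (275,365). Next I go outside the ball and lower.

apply_moves(increments=[-0.002,-0.019,0,0,0,0,-0.002,-0.019,0,0,0,0,-0.002,-0.018,0,0,0,0,0,0,0,0,0,0,0,0,-0.015,0,0,0,0,0,-0.015,0,0,0,0,0,-0.015,0,0,0,0,0,-0.015,0,0,0,0,0,0,0,0,0,0,0,0,0,0,0])

```text
t: 13.02
eef_pos: [0.4742, 0.1888, 0.0648]
ee_rot: [-3.118, 0.038, -1.97]
force: [0.6, -0.7, 0.1]
width: 0.0008
```

```bash
python3 -c "
from h import *
look('q.png')"
```

```text
13.02 [0.4742 0.1888 0.0648] [-3.11770931  0.03785702 -1.96977393] [ 0.6 -0.7  0.1]
ball side [300.6 224.4] 0.55 [0.5019 0.1905 0.0885] radial 0.113
post side 0.91 [328.9 239.6] ang -170.9 r 0.0437
post side 0.74 [361.6 242.7] ang -48.9 r 0.0386
post side 0.72 [355.2 226.5] ang 55.4 r 0.0444
post top 0.75 [324.9 194.8] ang -62.8 r 0.0444
post top 0.75 [309.9 222.2] ang -175.1 r 0.0442
post top 0.73 [413.4 198.2] ang -87.7 r 0.246
```

apply_moves(increments=[0,0,-0.007,0,0,0,0,0,0,0,0,0,0.004,-0.002,-0.0005,0,0,0,0.004,-0.002,-0.0005,0,0,0,0.004,-0.002,-0.0005,0,0,0,0.004,-0.002,-0.0005,0,0,0,0.004,-0.002,-0.0005,0,0,0,0.004,-0.002,-0.0005,0,0,0,0.004,-0.002,-0.0005,0,0,0,0,0,0,0,0,0,0,0,0,0,0,0])

```text
t: 14.23
eef_pos: [0.5036, 0.1776, 0.0619]
ee_rot: [-3.118, 0.046, -1.966]
force: [0.5, -0.1, -0.6]
width: 0.0003
```

```bash
python3 -c "
from h import *
look('r.png')"
```

```text
14.23 [0.5036 0.1776 0.0619] [-3.11810139  0.04603503 -1.96626968] [ 0.5 -0.1 -0.6]
ball side [318.6 228.3] 0.51 [0.5401 0.1685 0.0885] radial 0.0689
post side 0.96 [358.1 243.7] ang -61.8 r 0.0359
post side 0.85 [353.7 227.1] ang 58.4 r 0.0406
post side 0.76 [331.3 239. ] ang -171.9 r 0.038
post top 0.98 [321.6 195.7] ang -60.1 r 0.0366
post top 0.77 [306.5 223.6] ang 175.0 r 0.0474
post top 0.58 [291.1 189.2] ang 48.8 r 0.0522
```

The ball has dropped inward. I'll back off, lift and verify.

apply_moves(increments=[-0.006,0.003,0,0,0,0,-0.006,0.003,0,0,0,0,0,0,0.015,0,0,0,0,0,0.018,0,0,0,0,0,0.02,0,0,0,-0.02,0.015,0.02,0,0,0,-0.02,0.025,0.015,0,0,0,-0.02,0.03,0.01,0,0,0,-0.02,0.03,0,0,0,0,-0.01,0.03,0,0,0,0,0,0.03,0,0,0,0,0,0,0,0,0,0,0,0,0,0,0,0])

```text
t: 15.62
eef_pos: [0.3864, 0.3518, 0.1658]
ee_rot: [-3.121, 0.05, -1.965]
force: [-0.1, -1.0, -0.1]
width: 0.0005
```

Run:
```python
from h import *
look('s.png')
K=[proj('side',[.601-.0,.1347,.024])]
def ball(a,c):
    th=a-.3152; r=.088+.0484*np.sin(th); z=.045+.0484*np.cos(th)
    return proj(c,[.6009-r*np.cos(-.468),.1347-r*np.sin(-.468),z])[0].round(1)
for a in(0,.1,.2): print(a,ball(a,'side'),ball(a,'top'))
for c in('side','top'):
    for k in range(3):
        optics.grab_frame(c); print(c,[np.round(r['point'],1) for r in finder.landmark_of(c,'pawl_ball')[:1]])
```

```text
15.62 [0.3864 0.3518 0.1658] [-3.12133064  0.04977268 -1.96532516] [-0.1 -1.  -0.1]
ball side [314.2 228.1] 0.7 [0.5304 0.1707 0.0885] radial 0.0786
ball side [351.  227.2] 0.22 [0.6135 0.1623 0.0885] radial 0.0006
post side 0.96 [351.8 226.3] ang 65.4 r 0.0423
post side 0.81 [329.3 241. ] ang -164.0 r 0.045
post side 0.72 [360.9 246. ] ang -62.8 r 0.0461
ball top [294.9 230.8] 0.65 [0.5355 0.165  0.0885] radial 0.0715
post top 0.98 [290.4 191.3] ang 54.3 r 0.0504
post top 0.98 [308.6 224.4] ang -179.2 r 0.0492
post top 0.67 [325.2 195.1] ang -64.0 r 0.0447
0 [316.7 227.7] [293.7 230.6]
0.1 [314.8 226.9] [292.8 232.3]
0.2 [312.8 226.2] [291.8 234.1]
side [array([316.5, 226.3])]
side [array([319.4, 227. ])]
side [array([315.7, 228.1])]
top [array([291.6, 230.8])]
top [array([291.9, 230.1])]
top [array([293.5, 231.2])]
```

View pics/s.png

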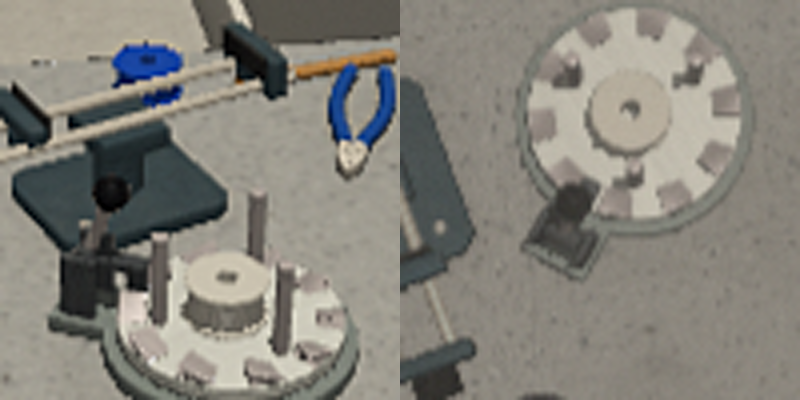

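The picture shows the ball back over the teeth at side crop (110,192) → (317.5,228) and the nose between two teeth. The posts are one notch clockwise and the spool is standing. One last pixel check of the ball against the start picture, then I hand in if it agrees.

Run:
```python
from h import *
b=cv2.imread('pics/b.png');n=optics.grab_frame('side')[:,:,::-1]
def cen(i):
    g=i[220:234,309:325].max(2).astype(float);w=np.clip(45-g,0,None);Y,X=np.mgrid[220:234,309:325];return (w*X).sum()/w.sum(),(w*Y).sum()/w.sum()
d=np.abs(b.astype(int)-n).max(2)>40; d[:,:]&=True
k,_,st,_=cv2.connectedComponentsWithStats(d.astype(np.uint8)); print(cen(b),cen(n),[s.tolist() for s in st[1:] if s[4]>15])
c=cen(b);e=cen(n)
if abs(c[0]-e[0])<.8 and abs(c[1]-e[1])<.8: print(arm.job_done())
```

```text
(np.float64(317.42620751341684), np.float64(227.5035778175313)) (np.float64(317.38663594470046), np.float64(227.59769585253457)) [[108, 0, 151, 102, 6279], [219, 12, 10, 3, 20], [190, 95, 3, 19, 21], [205, 96, 65, 64, 1511], [235, 199, 38, 38, 845], [58, 215, 36, 36, 371], [36, 226, 20, 17, 83], [340, 226, 7, 19, 66], [58, 229, 4, 35, 59], [351, 229, 6, 16, 63], [20, 234, 11, 12, 30], [26, 234, 14, 31, 139], [321, 238, 18, 29, 216], [357, 242, 12, 28, 207], [38, 248, 4, 11, 19], [19, 253, 4, 19, 21], [43, 253, 2, 9, 17], [86, 270, 6, 12, 20], [81, 282, 35, 15, 281], [56, 290, 19, 12, 71], [99, 299, 20, 28, 116], [28, 307, 16, 7, 34], [95, 334, 7, 9, 19], [71, 347, 15, 9, 43]]
the job is handed in; nothing more can be done
None
```

The job is done and handed in at about 16 s. I pushed the ball lever outward until the pawl stayed up, turned the wheel one notch clockwise by post1, then pushed the ball back and the pawl dropped.

**Last checks**
- **Pawl:** in the side picture the ball is within 0.1 px of where it was at the start, so the pawl is fully down.
- **Wheel:** measured before the pawl was dropped, a fit over both cameras gave −0.55 ± 0.03 rad (aim −0.54). The final picture shows the nose in a tooth gap.
- **Spool and arm:** the spool is still standing on the wheel, and the arm is clear of the stand.
- **Other things on the bench:** comparing start and end side pictures showed one change near the spare spool (pixels 235–273, 199–237). I took it for the arm's shadow and did not check it separately.

**Disagreements**
- **Fingertip height:** the fingertips seemed about 30 mm higher than the stated 11 mm ahead of the TCP. My first push missed the ball because of this, so I set heights from the pictures instead.
- **Start angle:** the same fit put the wheel's start angle at 0.004 rad, just under the stated 0.01–0.13 but within its error.

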